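# Seat the ball electrode and lower the contact arm

### The job

Roll the copper ball across the white test board, without lifting it off, until it drops into the brass-ringed cup and lies still there. Then swing the black-handled contact arm down, gently and without letting it fall, until its copper pad rests on top of the seated ball. Leave the ball in the cup, the arm down on it, and do not disturb the busbar, the wrench, the clamp or the green test set.

Things in the scene. Friction and masses are not known exactly. Their poses are not given: they have to be found in the camera images.
- board: Fixed white test board, 340 mm (x) by 360 mm (y), 22 mm thick, flat on the bench; origin at the centre of its underside. Its x axis points from the robot's side to the hinge post at the far edge. A grey rim 8 mm wide stands 10 mm above the top along all edges. The hinge post (42 mm wide, foot 60 mm, up to 124 mm above the bench) stands at board x = 117 to 158, y = 0 mm.
- cup (a point): Centre of the brass-ringed round cup in the board, at the level of the board's top (board x = 45, y = 0 mm). The cup is a hole 68 mm across and 20 mm deep; the ball sits on its edge. The axes are the board's.
- ball: Loose hollow copper ball, 90 mm across, about 0.7 kg, free to roll on the board. The origin is a point on its surface that turns with it; use point ball_center for its place.
- ball_center (a point): Centre of the ball. It is 45 mm above the board's top while it rolls, and about 29 mm above it once seated in the cup. A steady sideways push of more than about 6 N can roll the seated ball out again.
- contact_arm (a joint): Arm angle about its hinge. 1.57: upright. 0: level, pointing from the hinge over the cup to the board's -x, pad just touching the top of the seated ball (with the ball out of the cup it stops above 0.15; with no ball it goes on to -0.25). Light friction: near upright it stays where left, but below about 1.1 it falls by its own weight if let go. Range -0.25 to 1.75; starts 1.3 to 1.65.
- hinge_mid (a point): Centre of the arm's hinge, which runs along the board's y axis at board x = 130 mm, y = 0, 108.5 mm above the bench.
- handle (a point): Middle of the black round handle bar at the arm's end, 150 mm from the hinge. The bar is 14 mm thick and 120 mm long along the board's y axis, crossing the arm (steel, 16 mm wide, 12 mm thick) like a T: either side can be pinched from above about 35 mm from the middle, and it turns in the fingers as the arm swings.
- pad: Sprung copper contact pad, 26 mm across, under the arm 85 mm from the hinge, its face 12 mm below the arm's middle line when level. It begins to give at 2.5 N and gives 5 mm at 5 N, then is solid. The origin is on the hinge line; the x axis lies along the arm, from its handle to the hinge.
- busbar: Bystander: loose flat copper bar 180 x 30 x 10 mm on the bench to the right of the board; origin at the centre of its underside.
- wrench: Bystander: loose steel wrench 170 mm long on the bench to the right of the board.
- clamp: Bystander: loose clamp with two brass jaws on an aluminium base, 120 x 70 mm, 75 mm high with its T-handle, on the bench to the right; origin at the centre of its underside.
- bridge: Bystander: fixed green test set with knobs, 200 x 260 mm, 130 mm high, its open lid up to 360 mm high on its far left side, on the bench to the left of the board; origin at the centre of its underside.
Things that resemble listed ones, but are neither listed nor needed, are in the scene too. Of the things that look like the ball, the smallest one is meant.

How it is judged:
By the outcome, as a careful person would: the job done as asked, in the order asked, and still so for the second after the job is handed in, with the robot touching nothing.
It also fails if it takes over 58 s, if anything falls off the work surface, if the arm or the gripper's body presses on something with over 40 N, if the wrist force passes 120 N, or if a joint passes its speed limit or range.

### The arm

A 6-joint arm with a two-finger parallel gripper is mounted at the origin on the work surface. World frame = base frame: x ahead of the robot, y to its left, z up, the work surface at z = 0. Lengths are in mm, angles in rad, forces in N, time in s.
With the tool pointing down it reaches from about 300 to 775 mm from the base axis. Payload 14.6 kg.
Tool frame: the origin (TCP) lies midway between the tips of the shut fingers; the grasp point (between the pads) lies arm.grasp_offset behind it (arm.grasp_offset is the distance from the TCP to the grasp point, in mm); x points along the fingers, y is the direction in which the jaws open and shut, and the axes are right-handed (so a half turn about x gives the same grasp; the last joint's range is limited). The gripper opens to 85 mm and grips with 20 to 120 N. Pads are 22 mm wide; open, the fingers measure 114 mm over their backs; the gripper's body (76 mm by 85 mm) begins 54 mm behind the grasp point. The pads swing forward as they close: fully open they stand 13 mm farther back than shut.
Start: joints at [1.089, 0.3, 1.521, -0, 1.321, -0.067], TCP at [221.65, 503.349, 231.281] pointing down, gripper open.
Joint ranges: [-3.03, 3.03], [-0.79, 2.21], [0.23, 2.52], [-1.04, 4.18], [0, 3.07], [-2.55, 2.55]. Speed limits (rad/s): [2.22, 2.22, 2.57, 3.14, 3.14, 3.14].

### API

Orientations are given as a unit quaternion [w, x, y, z].
In Python, from bench import observe, viewer, arm gives the robot as it stands.
- The arm moves only by the shell command python3 -m creep 'ROWS' [FORCE]. ROWS is JSON, a list of rows, each an object of numbers: "hand": the opening in per cent of the stroke, from 0 (shut) to 100 (fully open); "dx", "dy", "dz": the shift along the tool's x, y, z in mm; "wx", "wy", "wz": the turn, a rotation vector about the tool's x, y, z in degrees. A call has 1 to 12 rows; each row shifts and turns the commanded pose from where the row before left it, along the tool's axes as they then stand; what a row does not reach is not made up. A row lasts 1/8 s, in which the tool goes at most 62.5 mm and 10.7 degrees, less where a joint would pass 70% of its speed; a pose out of reach is approached as far as the arm can. A call with a gripper value outside its range is refused whole. The fingers move at their own pace and stop on an object; FORCE is the grip in N (left out, the last holds). Time passes only in rows, so rows that do not move let the fingers close. It gives the time, the measured TCP pose, the force and the opening at its end, in the units of the state.
- observe(): the state, without advancing time (a new reading comes with each control period).
- viewer.capture(name): name is "scene" or "top" or "wrist"; returns a dict with "img" (420x560x3 uint8, blue, green, red), "vertical_fov" (degrees; the focal length in pixels is half the picture's height over the tangent of half this angle, whatever the lens; pixels are square), "cx", "cy" (the principal point, pixels), "position" and "attitude" of the camera in the world. Camera axes: x right, y down, z forward; pixel columns grow to the right and rows downward; lengths in mm; the calibration is good to about 2 mm. A picture is of the moment at which its call begins. There is no depth.
- arm.close_job(): hands the job in, once; it reports no verdict.
The state is a dict: "t": time; "joint_pos": joint angles; "joint_vel": joint speeds; "joint_torque": joint torques, N m; "tool_pos": TCP position; "eef_rot": TCP orientation; "force": force on the tool from outside, world axes, zero at the start; "torque": the same for the moment, N m; "width": finger opening in mm.
Only numpy, scipy, OpenCV 4.12 (cv2) and the standard library are available. Lean on these libraries where they do the work, as an engineer would, in place of code of your own. Each camera call takes 0.05 s, during which the arm holds its last target.

## Working session

There is one attempt and no reset: what is moved stays moved. The work goes in short steps, Python scripts to look and compute and a shell command to move; the robot and the scene stay as the last step left them, time stands still between calls to the robot, and variables do not carry over. Pictures are saved under pics/ and viewed, and the job is handed in when it is done.

```bash
mkdir -p pics; ls; cat > h.py <<'E'
import numpy as np,cv2
from bench import observe,viewer,arm
from scipy.spatial.transform import Rotation as R
def cap(n,f):
    c=viewer.capture(n); cv2.imwrite('pics/'+f,c['img']); 
    import pickle; pickle.dump({k:c[k] for k in c},open('pics/'+f+'.pkl','wb')); return c
def cam(c):
    q=np.array(c['attitude'],float)
    Rm=R.from_quat(q[[1,2,3,0]]).as_matrix() if q.size==4 else q
    H=c['img'].shape[0]; f=H/2/np.tan(np.radians(c['vertical_fov'])/2)
    return np.array(c['position'],float),Rm,f
def proj(c,P):
    p,Rm,f=cam(c); v=(np.atleast_2d(P)-p)@Rm
    return np.c_[c['cx']+f*v[:,0]/v[:,2],c['cy']+f*v[:,1]/v[:,2]]
def ray(c,uv,z):
    p,Rm,f=cam(c); d=Rm@np.array([(uv[0]-c['cx'])/f,(uv[1]-c['cy'])/f,1])
    return p+d*(z-p[2])/d[2]
E
python3 - <<'E'
from h import *
for n in('scene','top','wrist'):
    c=cap(n,n+'0.png'); print(n,c['position'],c['attitude'],c['vertical_fov'],c['cx'],c['cy'],[k for k in c])
print(observe(),arm.grasp_offset)
E
```

```text
pics
scene [ 969.44908125 -511.84630411 1053.3824537 ] [-0.29245435  0.88651701  0.33754269 -0.12092552] 57.27933039817692 279.4637932363726 208.33553329698614 ['img', 'vertical_fov', 'cx', 'cy', 'position', 'attitude']
top [ 334.15351996   32.67158709 1618.7502559 ] [-0.02357975  0.71350359 -0.69929901  0.03657219] 46.968928249911286 282.6392589558474 204.39392446032113 ['img', 'vertical_fov', 'cx', 'cy', 'position', 'attitude']
wrist [156.58302191 531.45747837 373.57122507] [0.11797099 0.82906792 0.5412543  0.07598037] 65.99541839338055 276.55082813298736 213.944824870036 ['img', 'vertical_fov', 'cx', 'cy', 'position', 'attitude']
{'t': 0.15, 'joint_pos': array([ 1.08941010e+00,  3.00360965e-01,  1.52146095e+00, -9.37648687e-06,
        1.32064780e+00, -6.65904910e-02]), 'joint_vel': array([ 2.55328198e-05, -1.66210488e-03, -1.76791170e-03, -2.01557961e-04,
        1.06979627e-03, -8.69034618e-04]), 'joint_torque': array([ 7.46483784e-05, -5.43672216e+01, -3.61886644e+01, -9.52000232e-05,
        3.16497280e-03, -2.44257691e-06]), 'tool_pos': array([221.57070119, 503.20444461, 230.83254004]), 'eef_rot': array([ 0.69187281,  0.14530314,  0.69203443, -0.14590192]), 'force': array([ 0.73750857, -1.15412999,  0.10229938]), 'torque': array([ 0.00144609, -0.01146598, -0.00524831]), 'width': 85.33916246719774} 18.700000000000003
```

View pics/scene0.png

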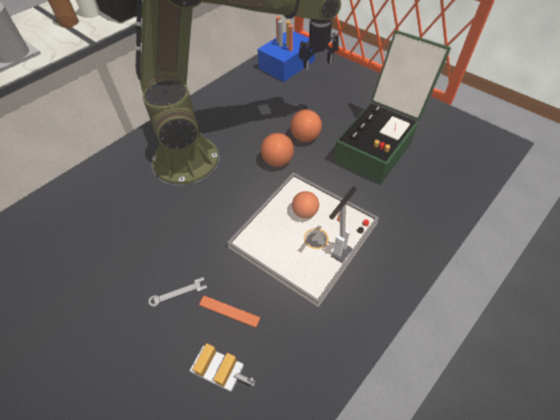

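View pics/top0.png

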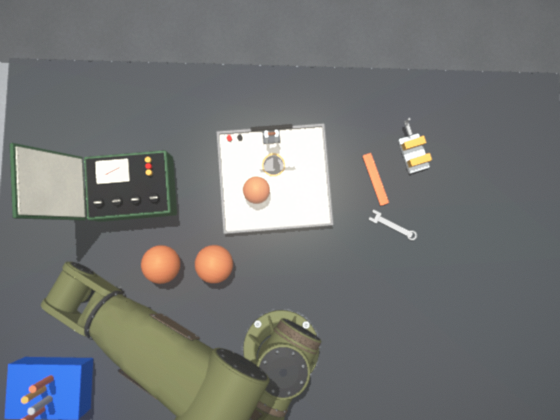

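View pics/wrist0.png

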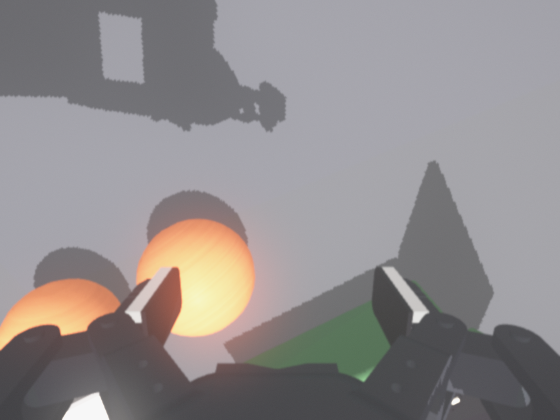

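Candidates for the ball: top image (256,190) small, on the board; (214,265) and (161,265), both larger, on the bench. In the scene image they are at (306,205), (277,150) and (306,126). The one on the board is the smallest, so I choose it. I'll check it with a crop and measure.

```bash
python3 - <<'E'
from h import *
import pickle
for n in('top','scene'):
    c=pickle.load(open(f'pics/{n}0.png.pkl','rb')); im=c['img']
    hsv=cv2.cvtColor(im,cv2.COLOR_BGR2HSV)
    m=((hsv[...,0]<14)&(hsv[...,1]>120)&(hsv[...,2]>90)).astype(np.uint8)
    k,l,s,ce=cv2.connectedComponentsWithStats(m)
    for i in range(1,k):
        if s[i,4]>250: print(n,s[i],ce[i], ray(c,ce[i],67))
c=pickle.load(open('pics/top0.png.pkl','rb'));a=c['img'][115:245,205:345]
b=pickle.load(open('pics/scene0.png.pkl','rb'))['img'][165:310,220:390]
a=cv2.resize(a,None,fx=4,fy=4,interpolation=cv2.INTER_CUBIC);b=cv2.resize(b,None,fx=4,fy=4,interpolation=cv2.INTER_CUBIC)
cv2.imwrite('pics/a.png',a);cv2.imwrite('pics/b.png',b)
E
```

```text
top [363 154  25  51 376] [375.55053191 179.57978723] [ 554.0303481  -294.88892941   67.        ]
top [ 141  246   39   37 1111] [160.15931593 264.06750675] [268.63028192 390.47144624  67.        ]
top [ 195  246   37   37 1065] [213.2657277  263.83192488] [272.49483985 222.39813707  67.        ]
scene [ 50   0  27  27 375] [64.83733333 12.072     ] [-1264.29796422   242.69663958    67.        ]
scene [333   0  56  73 987] [360.3029382   41.84397163] [  90.61331727 1008.9558849    67.        ]
scene [ 431    0   63  105 1515] [462.09966997  51.10033003] [ 487.44863863 1243.09591949   67.        ]
scene [291 109  31  33 763] [305.71166448 125.13368283] [270.71953735 388.73770768  67.        ]
scene [261 133  33  33 833] [277.00720288 149.0972389 ] [274.94695567 220.785343    67.        ]
scene [293 192  25  24 453] [305.7196468  203.28697572] [511.64135295  98.26420674  67.        ]
scene [199 296  61  31 656] [229.44969512 311.06097561] [ 591.0136491  -316.91633783   67.        ]
```

View pics/a.png

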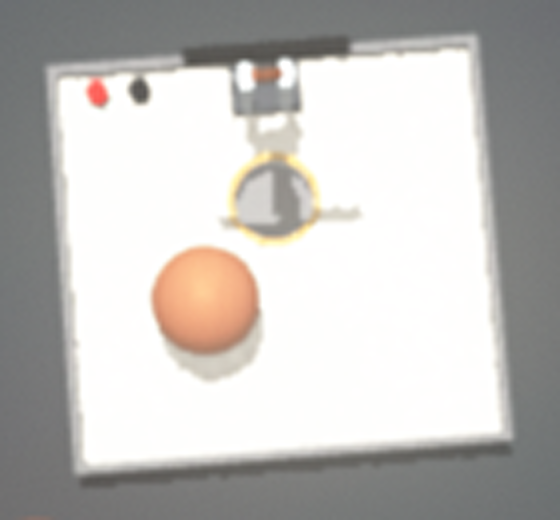

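View pics/b.png

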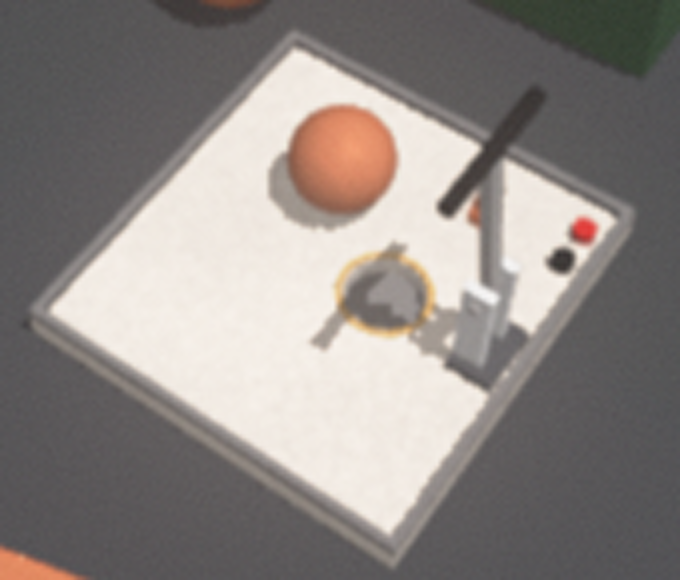

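The crop confirms that the small ball at top (256,190), scene (306,204) is loose on the board. The cup is clear at top (273,165), and the arm is upright.

```bash
cat >> h.py <<'E'
def B2W(b,P):
    x,y,a=b; P=np.atleast_2d(P).astype(float); c,s=np.cos(a),np.sin(a)
    return np.c_[x+c*P[:,0]-s*P[:,1],y+s*P[:,0]+c*P[:,1],P[:,2]]
def armpts(b,th): # handle mid
    return B2W(b,[[130-150*np.cos(th),0,108.5+150*np.sin(th)]])
E
python3 - <<'E'
from h import *
import pickle
from scipy.optimize import least_squares
t=pickle.load(open('pics/top0.png.pkl','rb'));s=pickle.load(open('pics/scene0.png.pkl','rb'))
tc=np.array([[47,66],[477,36],[513,438],[80,474]])/4-.375+[205,115]
sc=np.array([[634,208],[393,552],[33,308],[294,32]])/4-.375+[220,165]
C=[[170,180,32],[170,-180,32],[-170,-180,32],[-170,180,32]]
for use in('t','s','ts'):
    fn=lambda b:np.r_[(proj(t,B2W(b,C))-tc).ravel()*('t' in use),(proj(s,B2W(b,C))-sc).ravel()*('s' in use)]
    r=least_squares(fn,[500,50,0],x_scale=[10,10,.1]);print(use,r.x,np.abs(r.fun).max()); 
b=r.x; print(np.round(r.fun,2)); np.save('board.npy',b)
bt=np.array([205,299])/4-.375+[205,115];bs=np.array([343,158])/4-.375+[220,165]
print('ball',ray(t,bt,67),ray(s,bs,67))
r=least_squares(lambda P:np.r_[(proj(t,P)[0]-bt),(proj(s,P)[0]-bs)],[450,80,67]);print(r.x,r.fun)
print('cup',B2W(b,[[45,0,22]]),'obs',ray(t,np.array([275,197])/4-.375+[205,115],22),ray(s,np.array([385,294])/4-.375+[220,165],22))
ht=np.array([267,48])/4-.375+[205,115];hs=np.array([491,151])/4-.375+[220,165]
for th in(1.3,1.4,1.5,1.57,1.65): print(th,armpts(b,th),proj(t,armpts(b,th))[0]-ht,proj(s,armpts(b,th))[0]-hs)
P=r.x; c,sn=np.cos(b[2]),np.sin(b[2]); d=P[:2]-b[:2]; print('ball in board',c*d[0]+sn*d[1],-sn*d[0]+c*d[1])
o=observe(); print(R.from_quat(o['eef_rot'][[1,2,3,0]]).as_matrix())
E
```

```text
t [5.58459961e+02 3.32494129e+01 1.01891153e-01] 0.6995518321227223
s [5.58526427e+02 3.61818316e+01 9.89385924e-02] 1.1097509283652585
ts [5.58589449e+02 3.46333467e+01 1.00592708e-01] 1.444420067039374
[-0.2   0.09 -0.19 -0.51 -0.07  0.18 -1.19  0.02  0.32  0.8   0.33 -0.06
 -1.44  0.6  -0.45 -0.28]
ball [513.65166738  92.73785487  67.        ] [512.98792157  94.89955527  67.        ]
[513.75236507  93.01965184  69.39411738] [-0.11344609 -0.1188994  -0.16302804  0.01959008]
cup [[603.36196562  39.15238831  22.        ]] obs [605.76376248  38.16999975  22.        ] [603.74388666  40.09837943  22.        ]
1.3 [[648.01028917  43.65889465 253.03372781]] [0.40468071 9.09812883] [-7.40067051 -2.82512844]
1.4 [[662.56608597  45.12806046 256.3174595 ]] [-0.0039682  3.8282047] [-2.47819225 -1.05139967]
1.5 [[677.37533335  46.6228079  258.12424799]] [-0.41836952 -1.41659715] [2.5403369  1.14260598]
1.57 [[687.81343002  47.6763603  258.49995244]] [-0.7089434  -5.03580229] [6.07545409 2.91762191]
1.65 [[699.74041294  48.88019104 258.02975427]] [-1.03878059 -9.08529499] [10.1038967   5.17393402]
ball in board -38.747087662017414 62.59383275608203
[[-3.98032893e-04  4.03000697e-01  9.15199585e-01]
 [-7.81590015e-04  9.15199252e-01 -4.03000891e-01]
 [-9.99999615e-01 -8.75718468e-04 -4.92980850e-05]]
```

```bash
python3 -m creep '[{"hand":65,"wx":7},{"dy":-20,"dz":38},{"dy":-20,"dz":38},{"dy":-20,"dz":38},{"dy":-20,"dz":38},{"dy":-20,"dz":38},{"dy":-20,"dz":38},{"dy":-20,"dz":38},{"dy":-20,"dz":38},{"dy":-20,"dz":38},{"dy":-20,"dz":38},{"hand":65}]' 20
python3 - <<'E'
from h import *
cap('wrist','w1.png')
cap('top','t1.png')
o=observe();print(o['t'],o['tool_pos'],o['width']);print(R.from_quat(o['eef_rot'][[1,2,3,0]]).as_matrix().round(3))
E
```

```text
0.25 [221.61153013 503.25335304 231.01522315] 85.31976011889017
[[-0.     0.403  0.915]
 [-0.     0.915 -0.403]
 [-1.    -0.001 -0.   ]]validation failed for argument at $[0]...
```

View pics/w1.png

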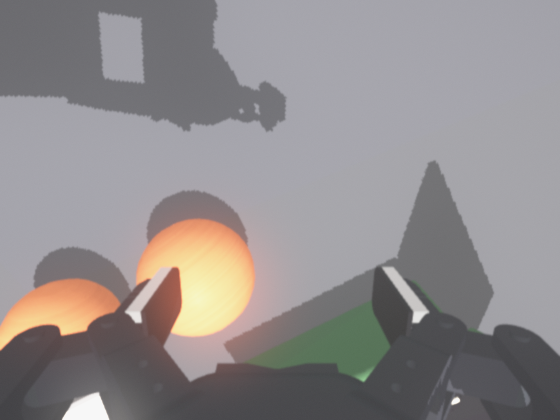

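The call was refused at row 0. Each row may need all the keys.

```bash
python3 -m creep '[{"hand":65,"dx":0,"dy":0,"dz":0,"wx":7,"wy":0,"wz":0}]' 20; python3 -c "
from bench import observe
o=observe();print(o['t'],o['tool_pos'],o['eef_rot'],o['width'])"
```

```text
t: 0.38
tool_pos: [221.6, 503.3, 231.1]
eef_rot: [0.682, 0.188, 0.682, -0.188]
force: [0.6, -0.7, 0.1]
width: 69.5
0.375 [221.61454866 503.30523345 231.13663393] [ 0.68153806  0.1882281   0.6815951  -0.18842551] 69.52305546326325
```

```bash
python3 -m creep '[{"hand":65,"dx":0,"dy":-20,"dz":38,"wx":0,"wy":0,"wz":0},{"hand":65,"dx":0,"dy":-20,"dz":38,"wx":0,"wy":0,"wz":0},{"hand":65,"dx":0,"dy":-20,"dz":38,"wx":0,"wy":0,"wz":0},{"hand":65,"dx":0,"dy":-20,"dz":38,"wx":0,"wy":0,"wz":0},{"hand":65,"dx":0,"dy":-20,"dz":38,"wx":0,"wy":0,"wz":0},{"hand":65,"dx":0,"dy":-20,"dz":38,"wx":0,"wy":0,"wz":0},{"hand":65,"dx":0,"dy":-20,"dz":38,"wx":0,"wy":0,"wz":0},{"hand":65,"dx":0,"dy":-20,"dz":38,"wx":0,"wy":0,"wz":0},{"hand":65,"dx":0,"dy":-20,"dz":38,"wx":0,"wy":0,"wz":0},{"hand":65,"dx":0,"dy":-20,"dz":38,"wx":0,"wy":0,"wz":0},{"hand":65,"dx":0,"dy":0,"dz":0,"wx":0,"wy":0,"wz":0}]'
python3 - <<'E'
from h import *
cap('wrist','w2.png')
cap('top','t2.png')
o=observe();print(o['t'],o['tool_pos'],o['width']);print(R.from_quat(o['eef_rot'][[1,2,3,0]]).as_matrix().round(3))
E
```

```text
t: 1.75
tool_pos: [446.7, 135.2, 231.1]
eef_rot: [0.681, 0.189, 0.682, -0.189]
force: [-0.6, 1.4, 0.6]
width: 55.8
1.85 [445.75617412 137.08166746 231.15823766] 55.64055155833122
[[-0.     0.512  0.859]
 [ 0.     0.859 -0.512]
 [-1.    -0.    -0.   ]]
```

View pics/w2.png

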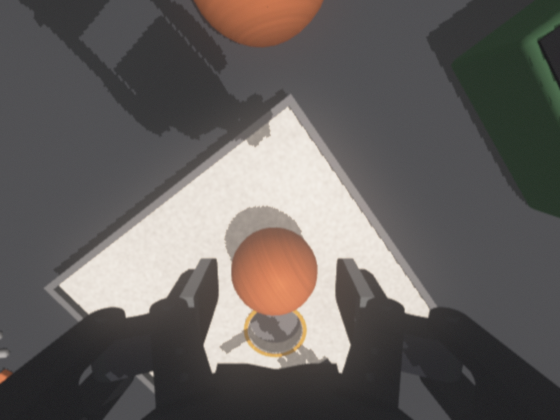

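View pics/t2.png

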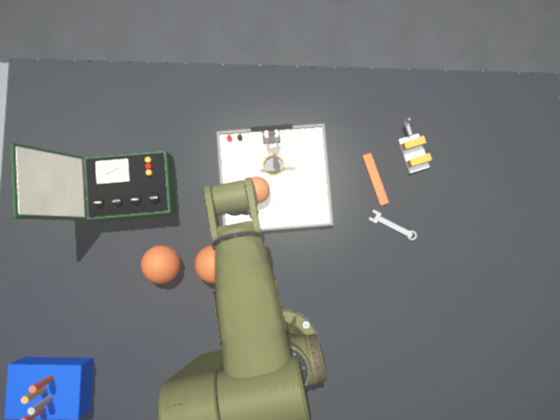

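The wrist view shows the ball at (275,271) and the cup at (275,330), both on the fingers' mid-line. I'll refine the numbers from it.

```bash
python3 - <<'E'
from h import *
import pickle
c=pickle.load(open('pics/w2.png.pkl','rb'))
print('ball',ray(c,(274.5,271),67),'cup',ray(c,(275,329.5),22))
b=np.load('board.npy');print(proj(c,B2W(b,[[45,0,22],[-170,180,32],[-170,-180,32]])),'seen cup 275,329.5; corners 290,94 ; 45,288')
o=observe();print(o['tool_pos'])
E
```

```text
ball [513.7497062   91.79381494  67.        ] cup [602.32570146  38.89618211  22.        ]
[[275.59591536 330.01636249]
 [291.33784681  93.77674465]
 [ 44.21316038 287.8002084 ]] seen cup 275,329.5; corners 290,94 ; 45,288
[445.75617412 137.08166746 231.15823766]
```

```bash
python3 -m creep '[{"hand":65,"dx":30,"dy":-3,"dz":0,"wx":0,"wy":0,"wz":0},{"hand":65,"dx":35,"dy":0,"dz":0,"wx":0,"wy":0,"wz":0},{"hand":65,"dx":35,"dy":0,"dz":0,"wx":0,"wy":0,"wz":0},{"hand":65,"dx":35,"dy":0,"dz":0,"wx":0,"wy":0,"wz":0},{"hand":65,"dx":30,"dy":0,"dz":0,"wx":0,"wy":0,"wz":0},{"hand":65,"dx":15,"dy":0,"dz":0,"wx":0,"wy":0,"wz":0},{"hand":65,"dx":0,"dy":0,"dz":0,"wx":0,"wy":0,"wz":0}]'
python3 - <<'E'
from h import *
cap('wrist','w3.png')
cap('scene','s3.png')
o=observe();print(o['t'],o['tool_pos'],o['width'],o['force'])
E
```

```text
t: 2.72
tool_pos: [443.9, 135.0, 51.0]
eef_rot: [0.681, 0.187, 0.682, -0.187]
force: [-0.1, -0.1, 0.7]
width: 55.6
2.825 [444.77601664 134.91972419  52.25112077] 55.11429441657401 [-0.09144065  0.26245264  0.86738056]
```

View pics/w3.png

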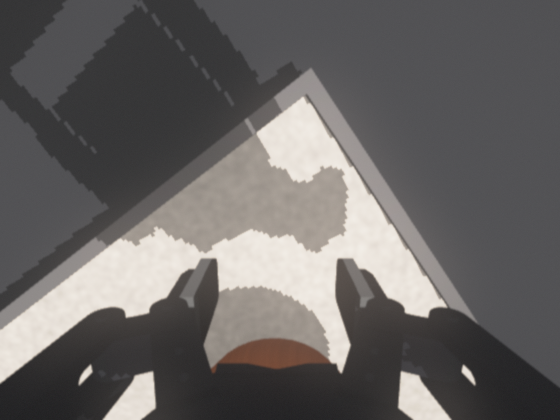

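View pics/s3.png

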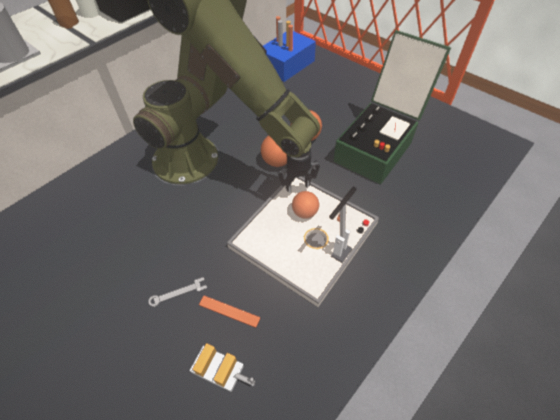

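```bash
python3 -m creep '[{"hand":65,"dx":0,"dy":0,"dz":10,"wx":0,"wy":0,"wz":0},{"hand":65,"dx":0,"dy":0,"dz":10,"wx":0,"wy":0,"wz":0},{"hand":65,"dx":0,"dy":0,"dz":5,"wx":0,"wy":0,"wz":0},{"hand":65,"dx":0,"dy":0,"dz":3,"wx":0,"wy":0,"wz":0},{"hand":65,"dx":0,"dy":0,"dz":3,"wx":0,"wy":0,"wz":0},{"hand":65,"dx":0,"dy":0,"dz":3,"wx":0,"wy":0,"wz":0},{"hand":65,"dx":0,"dy":0,"dz":3,"wx":0,"wy":0,"wz":0},{"hand":65,"dx":0,"dy":0,"dz":4,"wx":0,"wy":0,"wz":0},{"hand":65,"dx":0,"dy":0,"dz":5,"wx":0,"wy":0,"wz":0},{"hand":65,"dx":0,"dy":0,"dz":5,"wx":0,"wy":0,"wz":0},{"hand":65,"dx":0,"dy":0,"dz":5,"wx":0,"wy":0,"wz":0},{"hand":65,"dx":0,"dy":0,"dz":5,"wx":0,"wy":0,"wz":0}]'
python3 - <<'E'
from h import *
cap('scene','s4.png')
c=cap('top','t4.png')
o=observe();print(o['t'],o['tool_pos'],o['width'],o['force'])
i=cv2.imread('pics/s4.png')[150:300,220:390];cv2.imwrite('pics/s4c.png',cv2.resize(i,None,fx=4,fy=4,interpolation=2))
i=c['img'][115:245,205:345];cv2.imwrite('pics/t4c.png',cv2.resize(i,None,fx=4,fy=4,interpolation=2))
E
```

```text
t: 4.32
tool_pos: [497.1, 103.1, 51.3]
eef_rot: [0.682, 0.188, 0.682, -0.188]
force: [-1.9, 0.9, -0.3]
width: 55.7
4.425 [497.14208599 103.05513547  51.26354034] 55.44819967107934 [ 0.45666193 -0.75645106  0.05635007]
```

View pics/s4c.png

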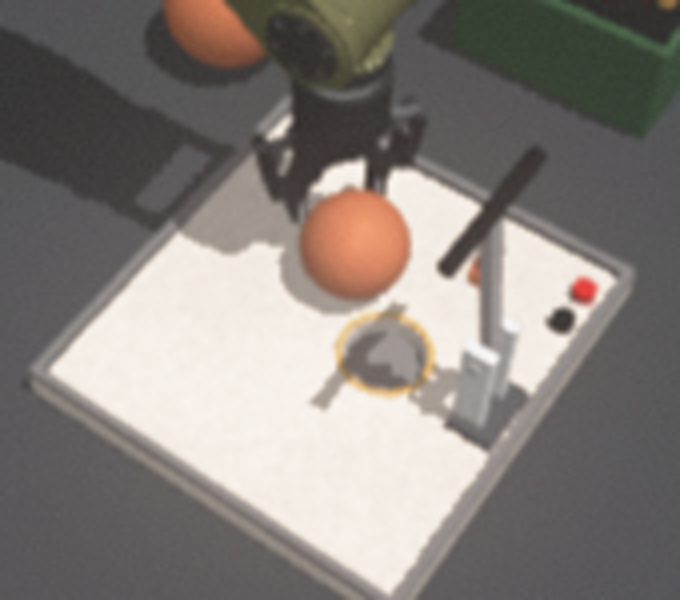

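View pics/t4c.png

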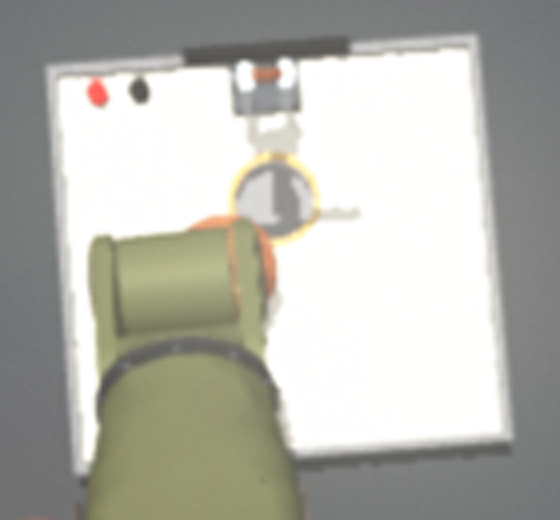

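```bash
python3 - <<'E'
from h import *
import pickle
c=pickle.load(open('pics/s4.png.pkl','rb'))
P=ray(c,(220+355/4-.375,150+245/4-.375),67);print(P)
z=np.array([.859,-.512]);y=np.array([.512,.859])
for n,q in(('ball',P[:2]),('cup',np.array([603.4,39.2]))):
    d=q-[497.1,103.1];print(n,d@z,d@y)
E
```

```text
[537.49161584  80.3268744   67.        ]
ball 46.356238313837075 1.1183924161486352
cup 124.02849999999995 -0.46450000000001734
```

```bash
python3 -m creep '[{"hand":65,"dx":0,"dy":0,"dz":3,"wx":0,"wy":0,"wz":0},{"hand":65,"dx":0,"dy":0,"dz":5,"wx":0,"wy":0,"wz":0},{"hand":65,"dx":0,"dy":0,"dz":5,"wx":0,"wy":0,"wz":0},{"hand":65,"dx":0,"dy":0,"dz":5,"wx":0,"wy":0,"wz":0},{"hand":65,"dx":0,"dy":0,"dz":5,"wx":0,"wy":0,"wz":0},{"hand":65,"dx":0,"dy":0,"dz":5,"wx":0,"wy":0,"wz":0},{"hand":65,"dx":0,"dy":0,"dz":5,"wx":0,"wy":0,"wz":0},{"hand":65,"dx":0,"dy":0,"dz":5,"wx":0,"wy":0,"wz":0},{"hand":65,"dx":0,"dy":0,"dz":4,"wx":0,"wy":0,"wz":0},{"hand":65,"dx":0,"dy":0,"dz":4,"wx":0,"wy":0,"wz":0},{"hand":65,"dx":0,"dy":0,"dz":4,"wx":0,"wy":0,"wz":0},{"hand":65,"dx":0,"dy":0,"dz":3,"wx":0,"wy":0,"wz":0}]'
cat > look.py <<'E'
import sys
from h import *
n=sys.argv[1]
c=cap('scene',f's{n}.png');d=cap('top',f't{n}.png')
o=observe();print(o['t'],o['tool_pos'],o['width'],o['force'],o['eef_rot'])
a=cv2.resize(c['img'][130:300,230:400],(560,560),interpolation=2);b=cv2.resize(d['img'][115:245,205:345],(240*1,223),interpolation=2)
cv2.imwrite(f'pics/m{n}.png',np.hstack([a,np.vstack([b,np.zeros((337,240,3),np.uint8)])]))
E
python3 look.py 5
```

```text
t: 5.92
tool_pos: [542.5, 76.1, 51.3]
eef_rot: [0.682, 0.188, 0.682, -0.188]
force: [-0.1, -0.8, 1.0]
width: 55.4
6.025 [542.49603694  76.0626551   51.27880589] 55.30920689554102 [0.38786161 1.20157861 0.07684327] [ 0.68179457  0.18763039  0.6817221  -0.18763255]
```

View pics/m5.png

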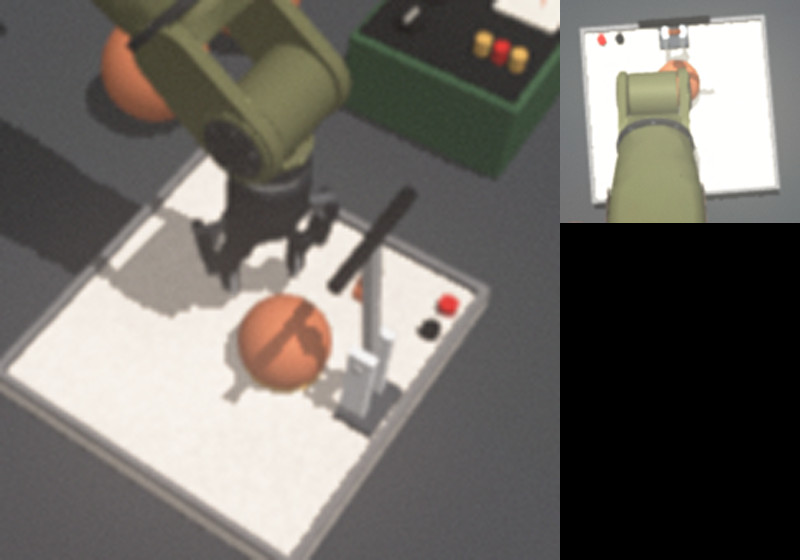

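The ball is in the cup, at crop (284,342). I'll withdraw straight up and turn the jaws across the handle bar.

```bash
python3 -m creep '[{"hand":65,"dx":-5,"dy":0,"dz":-10,"wx":0,"wy":0,"wz":0},{"hand":65,"dx":-30,"dy":0,"dz":-10,"wx":0,"wy":0,"wz":0},{"hand":65,"dx":-40,"dy":0,"dz":0,"wx":0,"wy":0,"wz":0},{"hand":65,"dx":-30,"dy":0,"dz":0,"wx":8.9,"wy":0,"wz":0},{"hand":65,"dx":-30,"dy":0,"dz":0,"wx":8.9,"wy":0,"wz":0},{"hand":65,"dx":-30,"dy":0,"dz":0,"wx":8.9,"wy":0,"wz":0},{"hand":65,"dx":-30,"dy":0,"dz":0,"wx":8.9,"wy":0,"wz":0},{"hand":65,"dx":-30,"dy":0,"dz":0,"wx":8.9,"wy":0,"wz":0},{"hand":65,"dx":-30,"dy":0,"dz":0,"wx":8.9,"wy":0,"wz":0},{"hand":65,"dx":0,"dy":0,"dz":0,"wx":0,"wy":0,"wz":0}]'
python3 look.py 6; python3 - <<'E'
from h import *
cap('wrist','w6.png'); o=observe();print(R.from_quat(o['eef_rot'][[1,2,3,0]]).as_matrix().round(3),o['joint_pos'].round(2))
E
```

```text
t: 7.28
tool_pos: [525.0, 86.9, 308.6]
eef_rot: [0.526, 0.475, 0.524, -0.473]
force: [0.6, -0.5, -0.6]
width: 55.7
7.375 [524.52565525  86.70770009 305.83942885] 55.21185593549797 [ 0.27110312  0.200034   -0.88261394] [ 0.52519202  0.47322893  0.52542664 -0.47344965]
[[-0.001  0.995  0.104]
 [-0.     0.104 -0.995]
 [-1.    -0.001 -0.   ]] [ 0.09  0.21  1.46  0.    1.47 -0.01]
```

View pics/m6.png

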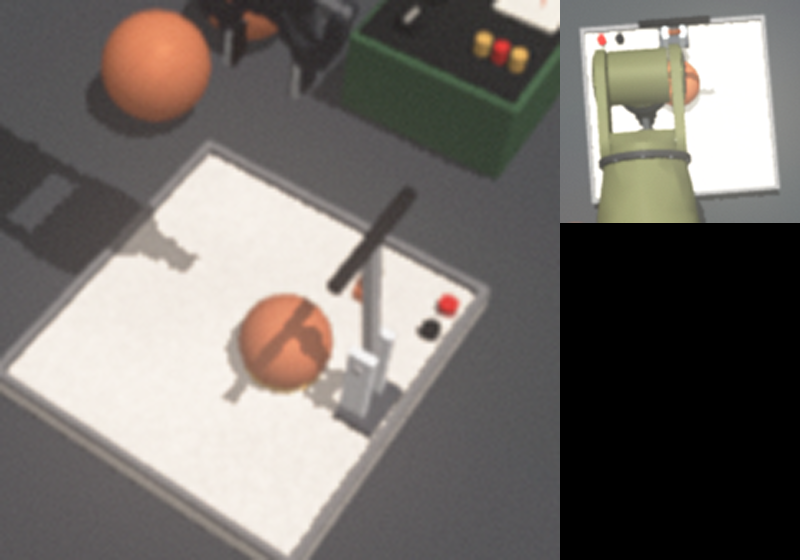

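View pics/w6.png

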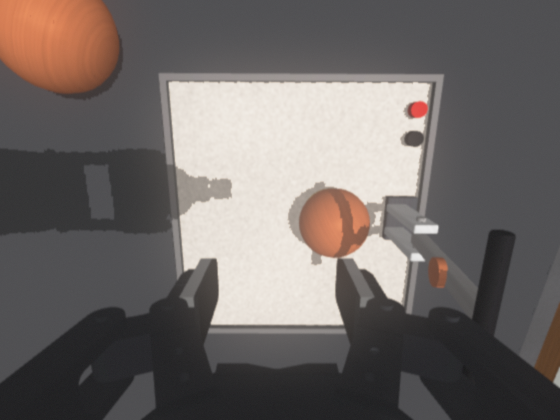

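The wrist view shows the seated ball at (335,222), the upper end of the handle bar at (499,234) and the pad at (438,272). Next I check the seating and solve for the arm angle.

```bash
python3 - <<'E'
from h import *
import pickle
from scipy.optimize import least_squares
w=pickle.load(open('pics/w6.png.pkl','rb'));s=pickle.load(open('pics/s6.png.pkl','rb'));t=pickle.load(open('pics/t0.png.pkl','rb')) if 0 else pickle.load(open('pics/top0.png.pkl','rb'))
b=np.load('board.npy')
print('ball w',ray(w,(334.5,222.5),51.5),'s',ray(s,(230+285*170/560,130+342*170/560),51.5),'cup',B2W(b,[[45,0,51.5]]))
print('corners pred',proj(w,B2W(b,[[-170,180,32],[170,180,32]])),'seen 160,75;441,76')
def H(b,th,y): return B2W(b,[[130-150*np.cos(th),y,108.5+150*np.sin(th)]])
sd=np.array([[409,192],[335,287]])*170/560+[230,130]
td=np.array([[187,52],[348,43]])/4-.375+[205,115]
def res(p):
    th=p[0]
    return np.r_[(proj(s,np.r_[H(b,th,60),H(b,th,-60)])-sd).ravel(),(proj(t,np.r_[H(b,th,60),H(b,th,-60)])-td).ravel(),(proj(w,H(b,th,60))[0]-[499,235])]
r=least_squares(res,[1.45]);print(r.x,r.fun.round(1),H(b,r.x[0],35),H(b,r.x[0],0))
o=observe();print(o['tool_pos'])
E
```

```text
ball w [604.01854702  38.49024487  51.5       ] s [605.82304355  37.92040121  51.5       ] cup [[603.36196562  39.15238831  51.5       ]]
corners pred [[158.73899452  72.10584298]
 [444.28574056  73.29691291]] seen 160,75;441,76
[1.44176223] [-0.7 -0.5 -1.9  0.3 -1.1  2.2  0.4  1.3  1.4 -4.8] [[665.21358737  80.57311205 257.2529967 ]] [[668.72839749  45.75004341 257.2529967 ]]
[524.51273462  86.64193481 305.3856763 ]
```

```bash
python3 -m creep '[{"hand":65,"dx":0,"dy":28,"dz":4,"wx":0,"wy":0,"wz":0},{"hand":65,"dx":0,"dy":28,"dz":4,"wx":0,"wy":0,"wz":0},{"hand":65,"dx":0,"dy":28,"dz":4,"wx":0,"wy":0,"wz":0},{"hand":65,"dx":0,"dy":28,"dz":4,"wx":0,"wy":0,"wz":0},{"hand":65,"dx":0,"dy":28,"dz":4,"wx":0,"wy":0,"wz":0},{"hand":65,"dx":0,"dy":0,"dz":0,"wx":0,"wy":0,"wz":0},{"hand":65,"dx":0,"dy":0,"dz":0,"wx":0,"wy":0,"wz":0}]'
python3 look.py 7; python3 - <<'E'
from h import *
cap('wrist','w7.png'); o=observe();print(R.from_quat(o['eef_rot'][[1,2,3,0]]).as_matrix().round(3),o['joint_pos'].round(2))
E
```

```text
t: 8.3
tool_pos: [665.9, 80.9, 305.4]
eef_rot: [0.525, 0.473, 0.525, -0.474]
force: [-0.1, 0.3, 0.0]
width: 55.6
8.4 [665.83219665  80.93636095 306.37623528] 55.65899984462112 [ 0.19692877 -0.17388582  1.41944956] [ 0.52490731  0.47371709  0.5249664  -0.47378763]
[[ 0.     0.995  0.102]
 [ 0.     0.102 -0.995]
 [-1.     0.    -0.   ]] [ 0.07  0.55  1.    0.    1.59 -0.04]
```

View pics/m7.png

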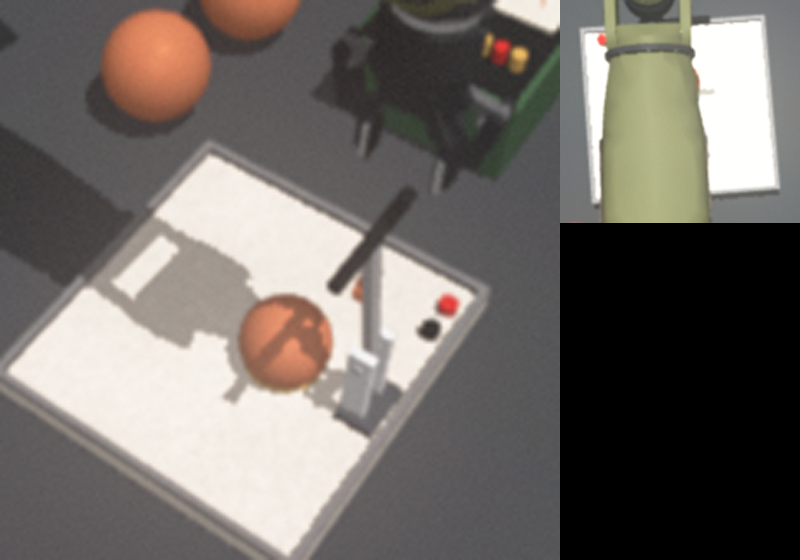

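View pics/w7.png

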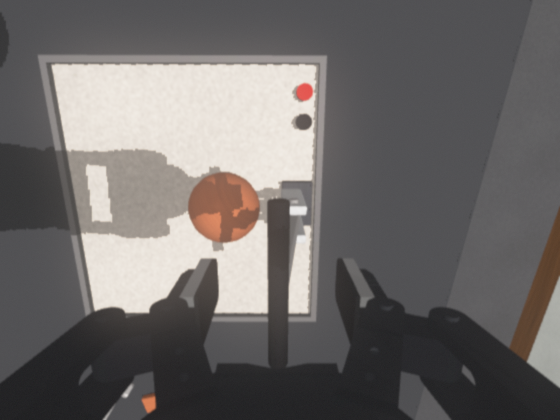

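```bash
python3 - <<'E'
from h import *
import pickle
from scipy.optimize import least_squares
w=pickle.load(open('pics/w7.png.pkl','rb'));b=np.load('board.npy')
H=lambda th,y: B2W(b,[[130-150*np.cos(th),y,108.5+150*np.sin(th)]])
for th in (1.4,1.42,1.44,1.46,1.48):print(th,proj(w,np.r_[H(th,60),H(th,-60)]).round(1).tolist(),H(th,35).round(1))
E
python3 -m creep '[{"hand":65,"dx":25,"dy":0,"dz":0,"wx":0,"wy":0,"wz":0},{"hand":65,"dx":20,"dy":0,"dz":0,"wx":0,"wy":0,"wz":0},{"hand":65,"dx":12,"dy":0,"dz":0,"wx":0,"wy":0,"wz":0},{"hand":65,"dx":10,"dy":0,"dz":0,"wx":0,"wy":0,"wz":0},{"hand":65,"dx":0,"dy":0,"dz":0,"wx":0,"wy":0,"wz":0}]'
python3 - <<'E'
from h import *
cap('wrist','w8.png'); o=observe();print(o['t'],o['tool_pos'],o['force'])
E
```

```text
1.4 [[266.4, 197.8], [267.5, 361.3]] [[659.1  80.  256.3]]
1.42 [[271.2, 197.9], [271.6, 361.7]] [[662.   80.2 256.8]]
1.44 [[276.1, 198.1], [275.8, 362.2]] [[665.   80.5 257.2]]
1.46 [[281.0, 198.3], [279.9, 362.5]] [[667.9  80.8 257.6]]
1.48 [[285.9, 198.4], [284.1, 362.9]] [[670.9  81.1 257.9]]
t: 9.07
tool_pos: [666.3, 80.8, 239.0]
eef_rot: [0.525, 0.474, 0.525, -0.474]
force: [-0.3, -0.9, -1.1]
width: 55.4
9.125 [666.4623006   80.78438593 239.67152321] [-0.49638324  0.10331984  0.51418304]
```

View pics/w8.png

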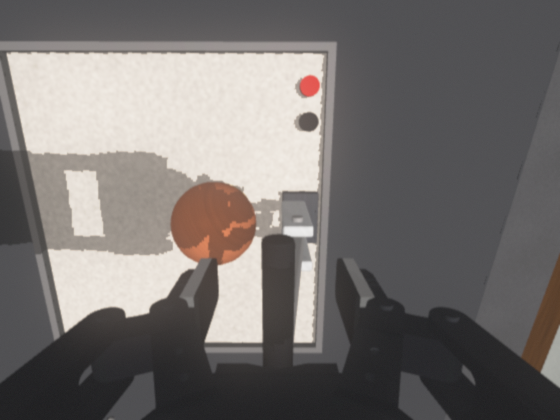

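The bar lies centred between the pads. I close gently on it.

```bash
python3 -m creep '[{"hand":30,"dx":0,"dy":0,"dz":0,"wx":0,"wy":0,"wz":0},{"hand":10,"dx":0,"dy":0,"dz":0,"wx":0,"wy":0,"wz":0},{"hand":0,"dx":0,"dy":0,"dz":0,"wx":0,"wy":0,"wz":0},{"hand":0,"dx":0,"dy":0,"dz":0,"wx":0,"wy":0,"wz":0},{"hand":0,"dx":0,"dy":0,"dz":0,"wx":0,"wy":0,"wz":0},{"hand":0,"dx":0,"dy":0,"dz":0,"wx":0,"wy":0,"wz":0}]' 30
python3 - <<'E'
from h import *
cap('wrist','w9.png'); o=observe();print(o['t'],o['tool_pos'],o['force'],o['width'])
b=np.load('board.npy')
th=np.linspace(1.45,0,24)
gp=np.c_[130-150*np.cos(th),108.5+150*np.sin(th)]
print(np.diff(gp,axis=0).round(1).tolist())
# board coords of TCP
d=o['tool_pos'][:2]-b[:2];c,s=np.cos(b[2]),np.sin(b[2]);print(c*d[0]+s*d[1],-s*d[0]+c*d[1],gp[0])
E
```

```text
t: 9.88
tool_pos: [666.5, 80.8, 239.7]
eef_rot: [0.525, 0.474, 0.525, -0.474]
force: [-1.0, 0.6, 6.0]
width: 13.5
9.925 [666.52003351  80.7943255  239.72895104] [-1.308601    0.39831121  5.36788817] 12.898852284546741
[[-9.3, -1.4], [-9.2, -2.0], [-9.1, -2.6], [-8.9, -3.2], [-8.7, -3.7], [-8.4, -4.3], [-8.2, -4.8], [-7.8, -5.3], [-7.5, -5.8], [-7.1, -6.2], [-6.7, -6.7], [-6.3, -7.1], [-5.8, -7.5], [-5.3, -7.8], [-4.8, -8.1], [-4.3, -8.4], [-3.8, -8.7], [-3.2, -8.9], [-2.6, -9.1], [-2.1, -9.2], [-1.5, -9.3], [-0.9, -9.4], [-0.3, -9.5]]
112.02060673419504 35.08889773783048 [111.92458459 257.40694866]
```

View pics/w9.png

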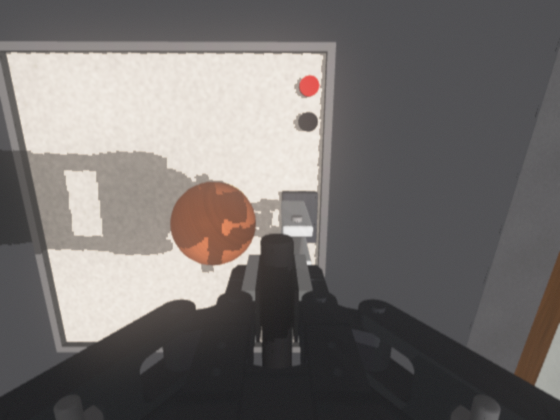

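```bash
python3 -m creep '[{"hand":0,"dx":1.4,"dy":-9.3,"dz":0,"wx":0,"wy":0,"wz":0},{"hand":0,"dx":2.0,"dy":-9.2,"dz":0,"wx":0,"wy":0,"wz":0},{"hand":0,"dx":2.6,"dy":-9.1,"dz":0,"wx":0,"wy":0,"wz":0},{"hand":0,"dx":3.2,"dy":-8.9,"dz":0,"wx":0,"wy":0,"wz":0},{"hand":0,"dx":3.7,"dy":-8.7,"dz":0,"wx":0,"wy":0,"wz":0},{"hand":0,"dx":4.3,"dy":-8.4,"dz":0,"wx":0,"wy":0,"wz":0},{"hand":0,"dx":0,"dy":0,"dz":0,"wx":0,"wy":0,"wz":0}]'
python3 look.py 10
```

```text
t: 10.8
tool_pos: [612.4, 75.3, 221.6]
eef_rot: [0.524, 0.474, 0.525, -0.474]
force: [-0.0, 1.4, -0.3]
width: 12.6
10.9 [612.94203977  75.38761597 221.95321178] 13.244928438676158 [-0.5003568   1.77244363  0.47763453] [ 0.52460743  0.47374061  0.52500644 -0.4740518 ]
```

View pics/m10.png

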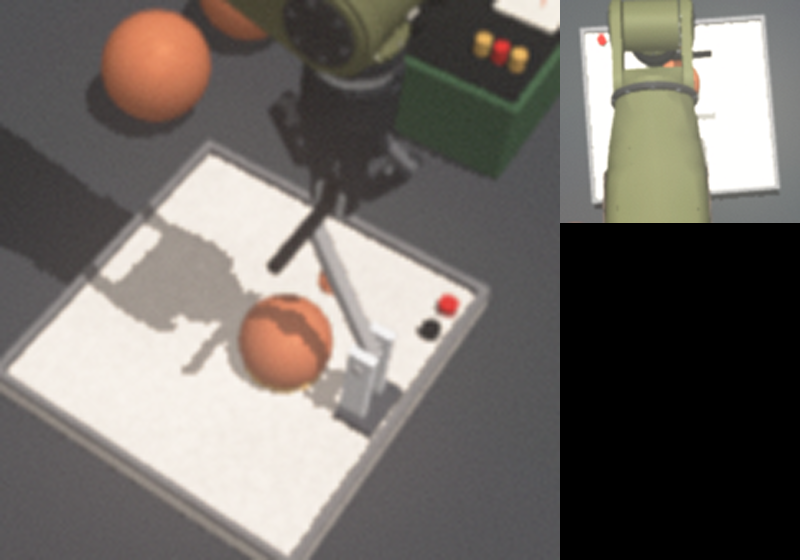

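The arm is following and the forces are about 2 N. I continue.

```bash
python3 -m creep '[{"hand":0,"dx":4.8,"dy":-8.2,"dz":0,"wx":0,"wy":0,"wz":0},{"hand":0,"dx":5.3,"dy":-7.8,"dz":0,"wx":0,"wy":0,"wz":0},{"hand":0,"dx":5.8,"dy":-7.5,"dz":0,"wx":0,"wy":0,"wz":0},{"hand":0,"dx":6.2,"dy":-7.1,"dz":0,"wx":0,"wy":0,"wz":0},{"hand":0,"dx":6.7,"dy":-6.7,"dz":0,"wx":0,"wy":0,"wz":0},{"hand":0,"dx":7.1,"dy":-6.3,"dz":0,"wx":0,"wy":0,"wz":0},{"hand":0,"dx":7.5,"dy":-5.8,"dz":0,"wx":0,"wy":0,"wz":0},{"hand":0,"dx":7.8,"dy":-5.3,"dz":0,"wx":0,"wy":0,"wz":0},{"hand":0,"dx":0,"dy":0,"dz":0,"wx":0,"wy":0,"wz":0}]'
python3 look.py 11
```

```text
t: 12.02
tool_pos: [558.0, 69.7, 170.1]
eef_rot: [0.524, 0.473, 0.525, -0.474]
force: [-0.6, 0.5, -0.1]
width: 12.7
12.125 [558.51034466  69.74121863 170.79617573] 13.290918090816321 [-2.37448716  1.31991683  0.6646171 ] [ 0.5246068   0.47369562  0.52498508 -0.4741211 ]
```

View pics/m11.png

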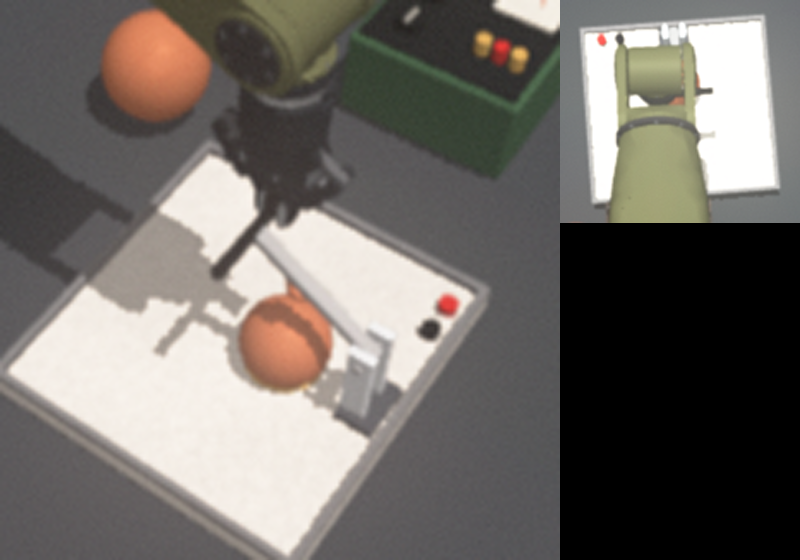

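```bash
python3 -m creep '[{"hand":0,"dx":8.1,"dy":-4.8,"dz":0,"wx":0,"wy":0,"wz":0},{"hand":0,"dx":8.4,"dy":-4.3,"dz":0,"wx":0,"wy":0,"wz":0},{"hand":0,"dx":8.7,"dy":-3.8,"dz":0,"wx":0,"wy":0,"wz":0},{"hand":0,"dx":8.9,"dy":-3.2,"dz":0,"wx":0,"wy":0,"wz":0},{"hand":0,"dx":9.1,"dy":-2.6,"dz":0,"wx":0,"wy":0,"wz":0},{"hand":0,"dx":9.2,"dy":-2.1,"dz":0,"wx":0,"wy":0,"wz":0},{"hand":0,"dx":4.7,"dy":-0.8,"dz":0,"wx":0,"wy":0,"wz":0},{"hand":0,"dx":0,"dy":0,"dz":0,"wx":0,"wy":0,"wz":0}]'
python3 look.py 12
```

```text
t: 13.12
tool_pos: [537.0, 67.6, 113.4]
eef_rot: [0.525, 0.474, 0.525, -0.474]
force: [1.0, 0.5, -1.5]
width: 12.8
13.225 [537.10207861  67.55663143 113.75951399] 12.348111390221842 [ 0.41166733  0.44767602 -2.53113844] [ 0.52468265  0.47378367  0.52490054 -0.47404281]
```

View pics/m12.png

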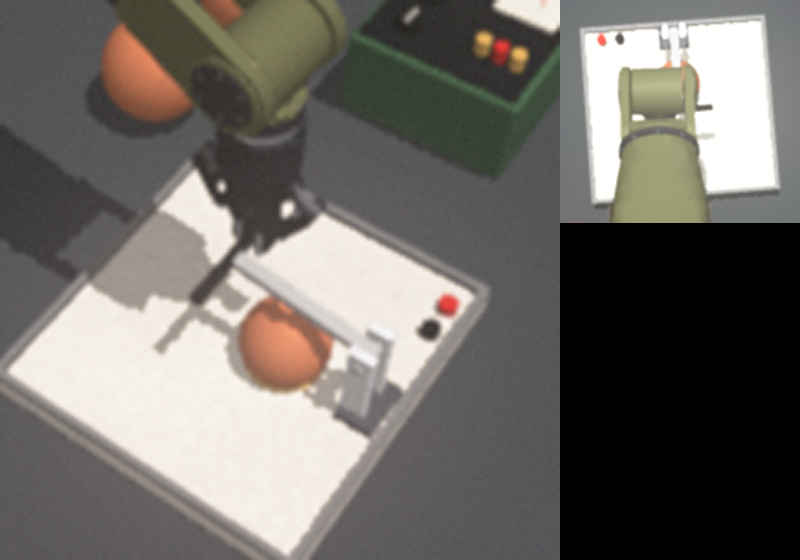

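```bash
python3 -m creep '[{"hand":0,"dx":5,"dy":-0.7,"dz":0,"wx":0,"wy":0,"wz":0},{"hand":0,"dx":5,"dy":-0.5,"dz":0,"wx":0,"wy":0,"wz":0},{"hand":0,"dx":4,"dy":-0.3,"dz":0,"wx":0,"wy":0,"wz":0},{"hand":0,"dx":3,"dy":-0.1,"dz":0,"wx":0,"wy":0,"wz":0},{"hand":0,"dx":2,"dy":0,"dz":0,"wx":0,"wy":0,"wz":0},{"hand":0,"dx":0,"dy":0,"dz":0,"wx":0,"wy":0,"wz":0},{"hand":0,"dx":0,"dy":0,"dz":0,"wx":0,"wy":0,"wz":0}]'
python3 -m creep '[{"hand":0,"dx":1,"dy":0,"dz":0,"wx":0,"wy":0,"wz":0},{"hand":0,"dx":0,"dy":0,"dz":0,"wx":0,"wy":0,"wz":0}]'
python3 -m creep '[{"hand":0,"dx":1,"dy":0,"dz":0,"wx":0,"wy":0,"wz":0},{"hand":0,"dx":0,"dy":0,"dz":0,"wx":0,"wy":0,"wz":0}]'
python3 look.py 13
```

```text
t: 14.1
tool_pos: [535.1, 67.4, 94.4]
eef_rot: [0.524, 0.474, 0.525, -0.474]
force: [-5.1, -1.0, -0.6]
width: 13.0
t: 14.35
tool_pos: [535.0, 67.4, 93.3]
eef_rot: [0.524, 0.473, 0.525, -0.474]
force: [-5.3, -0.2, -0.8]
width: 13.0
t: 14.6
tool_pos: [535.0, 67.4, 92.3]
eef_rot: [0.524, 0.473, 0.525, -0.474]
force: [-7.1, -0.8, -0.7]
width: 12.9
14.7 [535.02103285  67.34535348  92.3183734 ] 13.320947892802502 [-5.18106553 -0.51941156 -0.18433501] [ 0.52440321  0.47344349  0.52520953 -0.47434953]
```

View pics/m13.png

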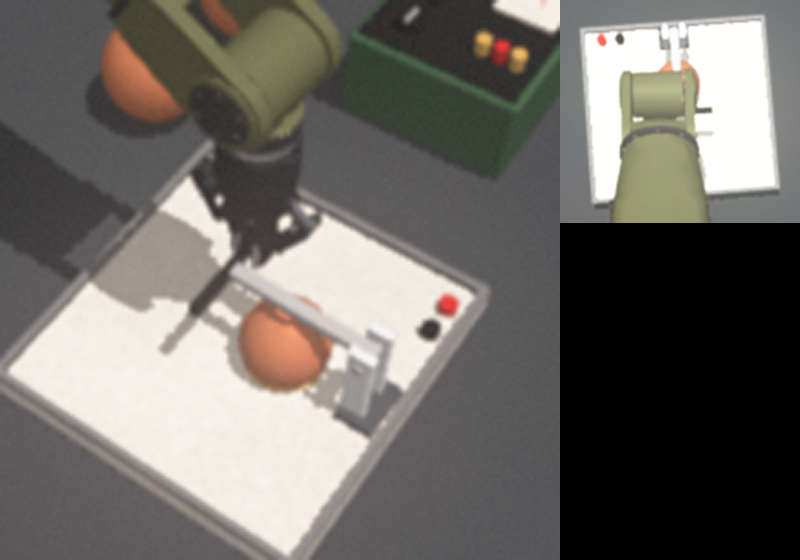

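```bash
python3 -m creep '[{"hand":0,"dx":1,"dy":-0.5,"dz":0,"wx":0,"wy":0,"wz":0},{"hand":0,"dx":0,"dy":0,"dz":0,"wx":0,"wy":0,"wz":0}]'
python3 -m creep '[{"hand":0,"dx":1,"dy":0,"dz":0,"wx":0,"wy":0,"wz":0},{"hand":0,"dx":0,"dy":0,"dz":0,"wx":0,"wy":0,"wz":0}]'
python3 -m creep '[{"hand":0,"dx":1,"dy":0,"dz":0,"wx":0,"wy":0,"wz":0},{"hand":0,"dx":0,"dy":0,"dz":0,"wx":0,"wy":0,"wz":0}]'
python3 look.py 14
```

```text
t: 14.95
tool_pos: [535.0, 67.4, 91.6]
eef_rot: [0.525, 0.474, 0.525, -0.474]
force: [-3.1, -0.7, -0.5]
width: 13.0
t: 15.2
tool_pos: [535.0, 67.4, 90.7]
eef_rot: [0.525, 0.474, 0.525, -0.474]
force: [-5.1, 0.1, -0.4]
width: 12.8
t: 15.45
tool_pos: [535.0, 67.4, 89.7]
eef_rot: [0.525, 0.474, 0.525, -0.474]
force: [-6.0, -1.3, 0.5]
width: 12.5
15.55 [534.99578055  67.37556121  89.70411507] 12.640814792072279 [-4.41922012  0.13556799  0.43442068] [ 0.52472628  0.47383775  0.52486788 -0.47397661]
```

View pics/m14.png

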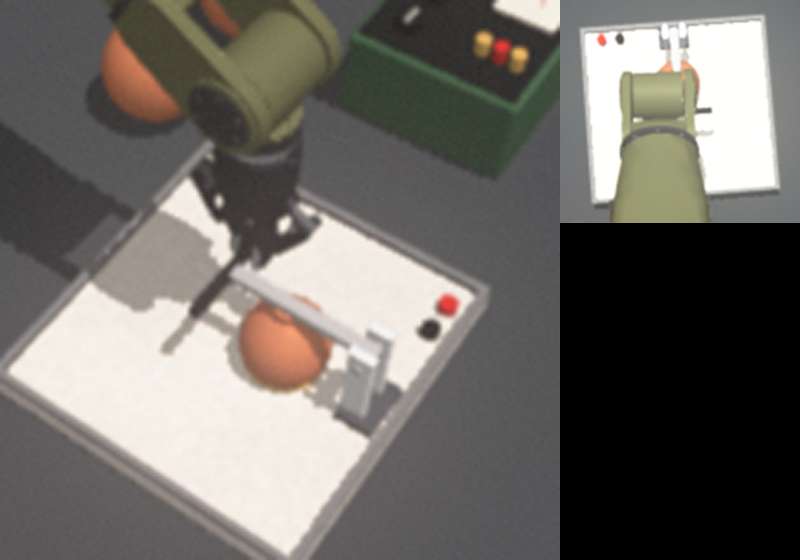

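```bash
python3 - <<'E'
from h import *
import pickle
b=np.load('board.npy');H=lambda th,y: B2W(b,[[130-150*np.cos(th),y,108.5+150*np.sin(th)]])
c=pickle.load(open('pics/s14.png.pkl','rb'));t=pickle.load(open('pics/t14.png.pkl','rb'))
for th in(-.05,-.025,0,.025,.05,.1):print(th,proj(c,np.r_[H(th,-60),H(th,0)]).round(1).tolist(),proj(t,H(th,-60)).round(1))
ims=[cv2.resize(pickle.load(open(f'pics/s{k}.png.pkl','rb'))['img'][195:250,275:345],(390,306),interpolation=2) for k in(13,14)]
cv2.imwrite('pics/cmp.png',np.hstack(ims))
E
```

```text
-0.05 [[287.9, 227.1], [299.3, 213.9]] [[293.6 179.1]]
-0.025 [[287.9, 226.4], [299.3, 213.2]] [[293.6 179. ]]
0 [[287.9, 225.7], [299.3, 212.4]] [[293.7 178.9]]
0.025 [[287.9, 225.0], [299.3, 211.7]] [[293.7 178.7]]
0.05 [[287.9, 224.3], [299.4, 211.0]] [[293.8 178.5]]
0.1 [[288.1, 222.9], [299.6, 209.6]] [[293.9 178. ]]
```

View pics/cmp.png

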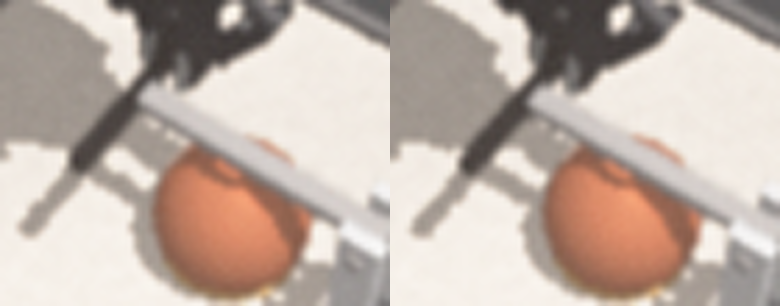

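```bash
python3 -m creep '[{"hand":0,"dx":1,"dy":-0.4,"dz":0,"wx":0,"wy":0,"wz":0},{"hand":0,"dx":0,"dy":0,"dz":0,"wx":0,"wy":0,"wz":0}]'
python3 -m creep '[{"hand":0,"dx":1,"dy":-0.3,"dz":0,"wx":0,"wy":0,"wz":0},{"hand":0,"dx":0,"dy":0,"dz":0,"wx":0,"wy":0,"wz":0},{"hand":0,"dx":0,"dy":0,"dz":0,"wx":0,"wy":0,"wz":0}]'
python3 -c "
from bench import observe
for i in range(3):
  o=observe();print(o['t'],o['tool_pos'],o['force'],o['torque'])"
```

```text
t: 15.8
tool_pos: [534.9, 67.4, 88.8]
eef_rot: [0.525, 0.474, 0.525, -0.474]
force: [-1.3, -0.5, -0.1]
width: 12.7
t: 16.18
tool_pos: [534.9, 67.3, 88.0]
eef_rot: [0.525, 0.474, 0.524, -0.474]
force: [5.1, 1.4, -0.7]
width: 12.9
16.175 [534.86111433  67.33384122  87.98623379] [ 5.14912818  1.43261638 -0.72013072] [ 0.18874422 -0.84772099 -0.0059004 ]
16.175 [534.86111433  67.33384122  87.98623379] [ 5.14912818  1.43261638 -0.72013072] [ 0.18874422 -0.84772099 -0.0059004 ]
16.175 [534.86111433  67.33384122  87.98623379] [ 5.14912818  1.43261638 -0.72013072] [ 0.18874422 -0.84772099 -0.0059004 ]
```

```bash
python3 -m creep '[{"hand":0,"dx":1,"dy":0.2,"dz":0,"wx":0,"wy":0,"wz":0},{"hand":0,"dx":0,"dy":0,"dz":0,"wx":0,"wy":0,"wz":0},{"hand":0,"dx":0,"dy":0,"dz":0,"wx":0,"wy":0,"wz":0}]'
python3 -m creep '[{"hand":0,"dx":1,"dy":0.2,"dz":0,"wx":0,"wy":0,"wz":0},{"hand":0,"dx":0,"dy":0,"dz":0,"wx":0,"wy":0,"wz":0},{"hand":0,"dx":0,"dy":0,"dz":0,"wx":0,"wy":0,"wz":0}]'
python3 look.py 15; python3 - <<'E'
from h import *
import pickle
ims=[cv2.resize(pickle.load(open(f'pics/s{k}.png.pkl','rb'))['img'][195:250,275:345],(390,306),interpolation=2) for k in(14,15)]
cv2.imwrite('pics/cmp2.png',np.hstack(ims))
E
```

```text
t: 16.55
tool_pos: [534.9, 67.3, 86.9]
eef_rot: [0.525, 0.474, 0.525, -0.474]
force: [5.1, 0.6, -0.0]
width: 12.8
t: 16.92
tool_pos: [534.9, 67.4, 85.8]
eef_rot: [0.525, 0.474, 0.525, -0.474]
force: [4.3, 0.6, 0.1]
width: 12.9
17.025 [534.84107653  67.33095826  85.79244093] 12.569569725402552 [ 4.06908066  1.1394752  -0.15265875] [ 0.52481754  0.4739394   0.52476856 -0.47388391]
```

View pics/cmp2.png

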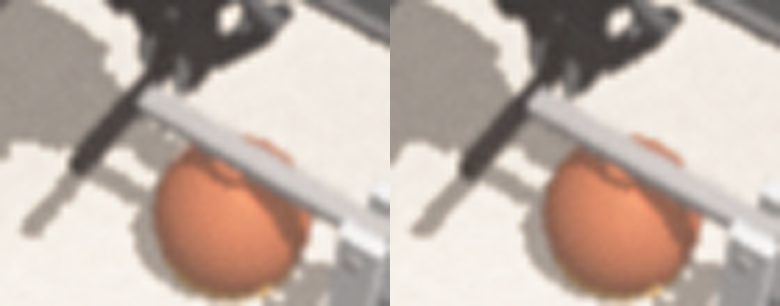

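```bash
python3 - <<'E'
from h import *
import pickle
w=cap('wrist','w15.png')
a=pickle.load(open('pics/w9.png.pkl','rb'))
cv2.imwrite('pics/cw.png',np.hstack([a['img'][150:420,160:460],w['img'][150:420,160:460]]))
b=np.load('board.npy');H=lambda th,y: B2W(b,[[130-150*np.cos(th),y,108.5+150*np.sin(th)]])
print(proj(a,H(1.45,60)))
for th in(-.05,0,.05):print(th,proj(w,H(th,60)))
# subpixel vertical profile of bar in scene along columns 290..293
for k in(12,13,14,15):
    g=cv2.cvtColor(pickle.load(open(f'pics/s{k}.png.pkl','rb'))['img'],6).astype(float)
    out=[]
    for col in range(291,297):
        p=g[205:232,col]; wt=np.clip(100-p,0,None); out.append((wt*np.arange(205,232)).sum()/wt.sum())
    print(k,np.round(out,2),observe()['t'])
E
```

```text
[[277.83956979 235.27450504]]
-0.05 [[279.22400533 232.83536973]]
0 [[278.90639793 239.17160302]]
0.05 [[279.5552528  246.26523038]]
12 [218.2  217.01 215.79 214.44 213.47 212.64] 17.075
13 [220.99 219.67 218.43 217.3  216.34 215.26] 17.075
14 [221.2  220.24 218.97 217.9  216.74 215.48] 17.075
15 [222.11 220.97 219.66 218.46 217.3  216.26] 17.075
```

View pics/cw.png

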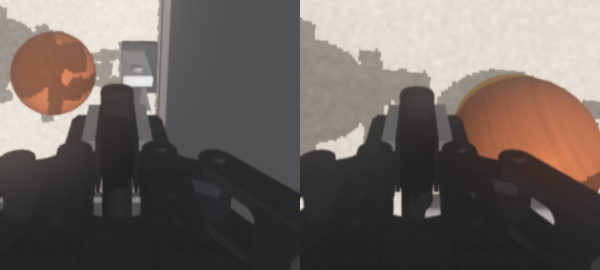

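```bash
for i in 1; do python3 -m creep '[{"hand":0,"dx":1.5,"dy":0.2,"dz":0,"wx":0,"wy":0,"wz":0},{"hand":0,"dx":0,"dy":0,"dz":0,"wx":0,"wy":0,"wz":0},{"hand":0,"dx":0,"dy":0,"dz":0,"wx":0,"wy":0,"wz":0}]' | grep -E 'pos|force'
python3 -m creep '[{"hand":0,"dx":1.5,"dy":0.2,"dz":0,"wx":0,"wy":0,"wz":0},{"hand":0,"dx":0,"dy":0,"dz":0,"wx":0,"wy":0,"wz":0},{"hand":0,"dx":0,"dy":0,"dz":0,"wx":0,"wy":0,"wz":0}]'| grep -E 'pos|force'
done; python3 look.py 16; python3 - <<'E'
from h import *
import pickle
for k in(12,13,14,15,16):
    g=cv2.cvtColor(pickle.load(open(f'pics/s{k}.png.pkl','rb'))['img'],6).astype(float)
    out=[]
    for col in range(291,297):
        p=g[205:232,col]; wt=np.clip(100-p,0,None); out.append((wt*np.arange(205,232)).sum()/wt.sum())
    print(k,np.round(out,2))
E
```

```text
tool_pos: [534.8, 67.3, 84.2]
force: [2.1, -0.2, 0.6]
tool_pos: [534.9, 67.4, 82.6]
force: [-1.1, -0.7, 1.8]
17.925 [534.92774155  67.35119772  82.62927376] 12.957352585426076 [-0.27592007 -0.17929852  1.52098586] [ 0.52461871  0.47371944  0.52496764 -0.47410344]
12 [218.2  217.01 215.79 214.44 213.47 212.64]
13 [220.99 219.67 218.43 217.3  216.34 215.26]
14 [221.2  220.24 218.97 217.9  216.74 215.48]
15 [222.11 220.97 219.66 218.46 217.3  216.26]
16 [222.54 221.38 220.26 218.99 217.99 216.86]
```

View pics/m16.png

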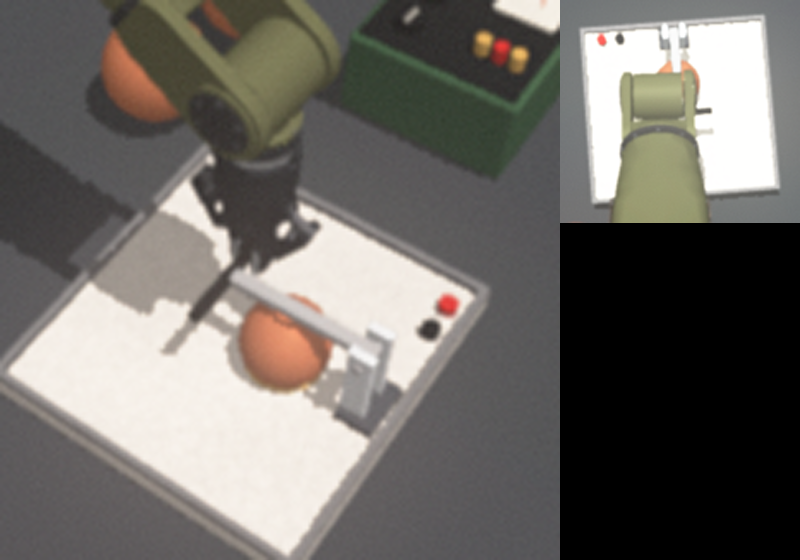

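Contact is now clear, with fz rising to +1.6 N from about −2 N. I release slowly and withdraw straight up.

```bash
python3 -m creep '[{"hand":17,"dx":0,"dy":0,"dz":0,"wx":0,"wy":0,"wz":0},{"hand":19,"dx":0,"dy":0,"dz":0,"wx":0,"wy":0,"wz":0},{"hand":24,"dx":0,"dy":0,"dz":0,"wx":0,"wy":0,"wz":0},{"hand":30,"dx":0,"dy":0,"dz":0,"wx":0,"wy":0,"wz":0},{"hand":36,"dx":0,"dy":0,"dz":0,"wx":0,"wy":0,"wz":0},{"hand":36,"dx":0,"dy":0,"dz":0,"wx":0,"wy":0,"wz":0}]'
python3 look.py 17; python3 -c "
from h import *
cap('wrist','w17.png')"
```

```text
t: 18.68
tool_pos: [535.2, 67.4, 82.8]
eef_rot: [0.525, 0.474, 0.525, -0.474]
force: [-0.1, 0.6, 0.1]
width: 30.8
18.775 [535.19694285  67.38421894  82.79301274] 30.44609696951333 [-1.0905792   0.43347465  0.57889787] [ 0.5247977   0.47391395  0.52479009 -0.47390749]
```

View pics/m17.png

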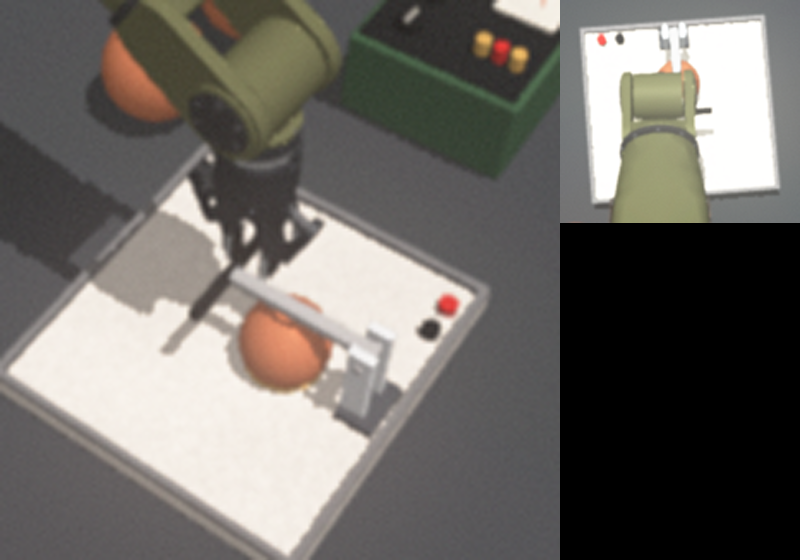

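View pics/w17.png

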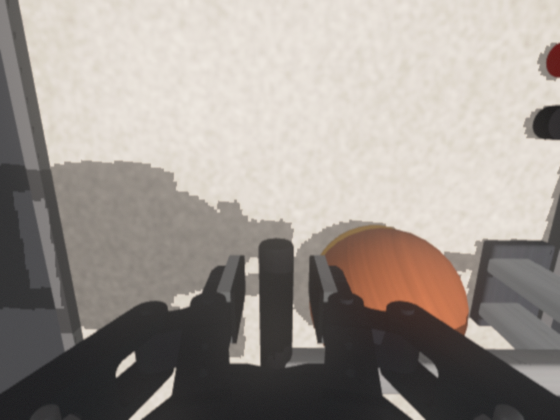

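The bar lies free between the open fingers and the arm stays down on the ball. I lift straight up, slowly at first, then clear back.

```bash
python3 -m creep '[{"hand":36,"dx":-5,"dy":0,"dz":0,"wx":0,"wy":0,"wz":0},{"hand":36,"dx":-10,"dy":0,"dz":0,"wx":0,"wy":0,"wz":0},{"hand":36,"dx":-15,"dy":0,"dz":0,"wx":0,"wy":0,"wz":0},{"hand":36,"dx":-20,"dy":0,"dz":0,"wx":0,"wy":0,"wz":0},{"hand":36,"dx":-30,"dy":0,"dz":0,"wx":0,"wy":0,"wz":0},{"hand":36,"dx":-30,"dy":-20,"dz":0,"wx":0,"wy":0,"wz":0},{"hand":36,"dx":-30,"dy":-30,"dz":0,"wx":0,"wy":0,"wz":0},{"hand":36,"dx":-20,"dy":-35,"dz":0,"wx":0,"wy":0,"wz":0},{"hand":36,"dx":0,"dy":-35,"dz":0,"wx":0,"wy":0,"wz":0},{"hand":36,"dx":0,"dy":-25,"dz":0,"wx":0,"wy":0,"wz":0},{"hand":36,"dx":0,"dy":0,"dz":0,"wx":0,"wy":0,"wz":0}]'
python3 look.py 18; python3 - <<'E'
from h import *
import pickle
b=np.load('board.npy');H=lambda th,y: B2W(b,[[130-150*np.cos(th),y,108.5+150*np.sin(th)]])
c=pickle.load(open('pics/s18.png.pkl','rb'))
cv2.imwrite('pics/z18.png',cv2.resize(c['img'][185:255,270:350],(800,600) and (686,600),interpolation=2))
for th in(-.25,-.1,-.05,0,.05,.1,.15):print(th,((proj(c,np.r_[H(th,60),H(th,-60)])-[270,185])*8.571+4).round().tolist())
print('ball pred', (proj(c,B2W(b,[[45,0,51.5]]))-[270,185])*8.571+4)
E
```

```text
t: 20.2
tool_pos: [390.2, 52.6, 244.1]
eef_rot: [0.525, 0.474, 0.524, -0.473]
force: [1.1, 0.8, -0.4]
width: 30.6
20.3 [391.4020849   52.68159084 243.67434092] 30.827163392919285 [ 0.52716592 -0.12458247  0.3805028 ] [ 0.52521706  0.474338    0.52437325 -0.47347988]
-0.25 [[354.0, 198.0], [168.0, 418.0]]
-0.1 [[348.0, 157.0], [159.0, 378.0]]
-0.05 [[348.0, 144.0], [157.0, 365.0]]
0 [[349.0, 131.0], [157.0, 353.0]]
0.05 [[350.0, 118.0], [157.0, 341.0]]
0.1 [[352.0, 106.0], [159.0, 329.0]]
0.15 [[355.0, 94.0], [161.0, 318.0]]
ball pred [[399.51737165 416.5288745 ]]
```

View pics/s18.png

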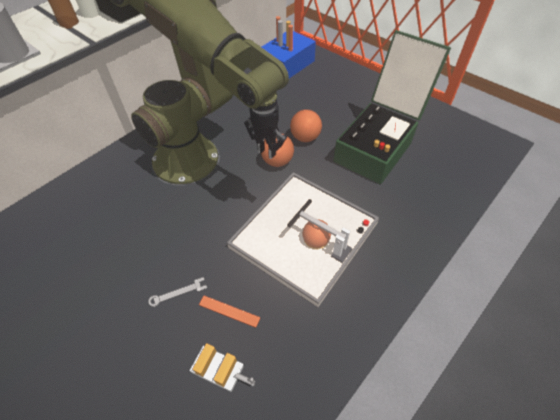

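View pics/z18.png

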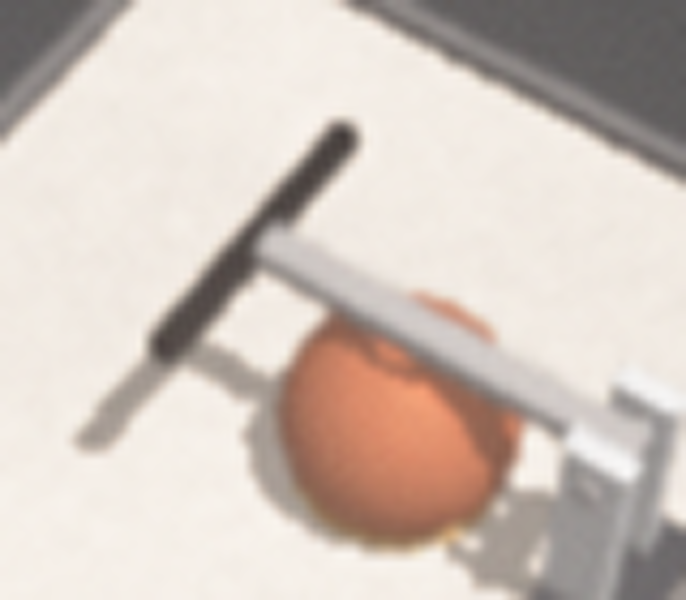

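View pics/t18.png

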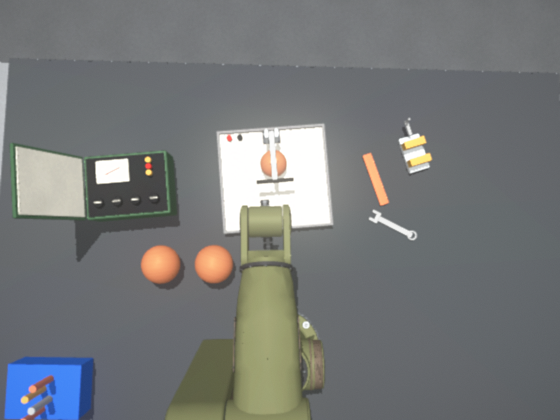

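The arm reads about 0 rad: the bar's middle is at row 241 against 242 predicted for level. The ball is at (400,420) against (400,417) predicted for seated. The bystanders look unmoved, so I hand in.

```bash
python3 -c "
from bench import arm
print(arm.close_job())"
```

```text
the job is handed in; nothing more can be done
None
```

The ball is in the cup, the contact arm is down with its pad on the ball, and the job is handed in at about 20 s of the 58 s allowed. No verdict came back.

- **Ball:** I rolled it across the board with two parted fingers, never lifting it, until it dropped into the cup. The two larger balls on the bench were left alone.
- **Contact arm:** I pinched the left side of the handle bar and swung the arm down in small steps. I stopped when the vertical force on the tool had gone from about −2.5 N to +1.5 N, then opened the fingers slowly and withdrew.
- **Last checks:** In the final pictures the ball is within 1 pixel of its predicted seated place. The handle lies where a level arm (0 rad) would put it, to about 0.02 rad. The busbar, wrench, clamp and test set look as at the start, and the gripper stands clear of everything.
- **What disagreed:**
  - The first move call was refused because each row needs all its keys; nothing moved.
  - During lowering, the arm angle from the tool height came out about 0.04 rad lower than from the pictures. The bar had probably slipped a few millimetres up in the pads, so I went by the force and the pictures instead.
  - The contact force itself was small and close to the sensor noise.

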